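# Gather the napkin rings on their bar and hang it on the peg strip

## Task

The three washed napkin rings are dry: draw the ring bar out of its wooden pocket by the bare rod, put it down flat on the shelf and let go, then take it again by its wooden handle and thread the rod through all three rings as they stand in the rack. Lift the rings off together on the bar and hang it level across two neighbouring pegs of the chrome strip, with all three rings still on the rod, and let go. Drop no ring, and do not shove or knock over the other things on the shelf.

Things in the scene. Friction and masses are not known exactly. Their poses are not given: they have to be found in the camera images.
- bar: Ring bar, 200 mm, ~100 g: dark wooden handle 60 mm long, 22 x 22 mm square; round chrome rod 10 mm thick, 140 mm long, from the middle of its front end. Origin: on the axis where the rod begins; x along the rod to the tip (handle x -60 to 0 mm). Starts level in the pocket, axis 31 mm up, handle and first 25 mm of rod inside, 115 mm of rod free.
- bar_tip (a point): Tapered tip of the bar's rod, on its axis, 140 mm from the bar's origin. The bar's centre of mass lies in the handle, about 20 mm behind its origin: put down, it lies level on its handle, axis 11 mm above the shelf.
- pocket: Fixed pale wooden pocket for the bar's handle, 94 long, 40 wide, 54 mm high; bore 28 x 28 mm, floor 20 mm up, open only at the mouth. Origin: on the shelf under the mouth; x points out of the mouth, the way the bar is drawn. The shelf ahead of the mouth is clear for 240 mm and 40 mm to either side of that line: room to put the bar down.
- rack: Fixed wooden rack, 110 mm (x) by 78 mm (y): floor 6 mm, side walls 22 mm, ribs between rings 12 mm high. Origin: on the shelf under its centre. The rings stand on edge at x = -27, 0, 27 mm, bores in line along x, centres 36 mm above the shelf. Ends open to the bores; the shelf before the -x end is clear for 240 mm in line with the bores.
- strip: Fixed chrome strip on two legs, 115 to 149 mm above the shelf. Origin: on the shelf below its front face, which looks along -x. Plate from y = -71 to 179 mm; only things under 20 mm high lie just beyond y = -71. Three 8 mm pegs at y = -54, 54, 162 mm, 91 mm out of the face, dipped like saddles, lowest at x = -48 mm (the rod rests there, axis 124 mm up); upturned ends 142 mm high.
- ring_white: White ceramic napkin ring, 62 mm outside, bore 37 mm, 20 mm wide, about 60 g, standing on edge in the rack (the three colours may stand in any order). Origin: the centre of its bore; its x axis is the ring's axis.
- ring_blue: Blue ceramic napkin ring, 62 mm outside, bore 37 mm, 20 mm wide, about 60 g, standing on edge in the rack (the three colours may stand in any order). Origin: the centre of its bore; its x axis is the ring's axis.
- ring_terracotta: Terracotta ceramic napkin ring, 62 mm outside, bore 37 mm, 20 mm wide, about 60 g, standing on edge in the rack (the three colours may stand in any order). Origin: the centre of its bore; its x axis is the ring's axis.
- butter_dish: Bystander: white ceramic butter dish with its cover on and a blue knob, 170 x 100 x 94 mm high, loose. Origin: centre of its underside.
- cruet: Bystander: empty clear glass cruet with a cork, 68 mm across, 180 mm high, loose. Origin: centre of its underside.
- grinder: Bystander: steel spice grinder, 54 mm across, 168 mm high, loose. Origin: centre of its underside.
- clip: Bystander: navy plastic clip lying flat, 85 x 20 x 18 mm, loose. Origin: centre of its underside.
- mug: Bystander: blue mug, 80 mm across, 95 mm high, loose. Origin: centre of its underside.
- jam_jar: Bystander: jam jar with a red cap, 68 mm across, 100 mm high, loose. Origin: centre of its underside.

How it is judged:
By the outcome, as a careful person would: the job done as asked, in the order asked, and still so for the second after the job is handed in, with the robot touching nothing.
It also fails if it takes over 67 s, if anything falls off the work surface, if the arm or the gripper's body presses on something with over 40 N, if the wrist force passes 120 N, or if a joint passes its speed limit or range.

## Robot

A 7-joint arm with a two-finger parallel gripper is mounted at the origin on the work surface. World frame = base frame: x ahead of the robot, y to its left, z up, the work surface at z = 0. Lengths are in m, angles in rad, forces in N, time in s.
With the tool pointing down it reaches from about 0.425 to 0.825 m from the base axis. Payload 3.6 kg.
Tool frame: the origin (TCP) lies where the fingers leave the gripper's body, on its centre line; the fingertips stand 73 mm ahead of it and the grasp point (between the pads) lies 54 mm ahead of it; x points along the fingers, y is the direction in which the jaws open and shut, and the axes are right-handed (so a half turn about x gives the same grasp; the last joint's range is limited). The gripper opens to 85 mm and grips with 20 to 120 N. Pads are 22 mm wide; open, the fingers measure 114 mm over their backs; the gripper's body (76 mm by 85 mm) begins 54 mm behind the grasp point. The pads swing forward as they close: fully open they stand 13 mm farther back than shut.
Start: joints at [-0.026, 0.615, -0.013, 1.423, 0.008, 1.103, -0.04], TCP at [0.65, 0, 0.304] pointing down, gripper open.
Joint ranges: [-3.12, 3.12], [-0.3, 2.06], [-1.34, 1.32], [0.26, 2.42], [-1.36, 4.5], [0.01, 1.98], [-2.84, 2.84]. Speed limits (rad/s): [2.79, 2.79, 3.14, 3.14, 3.14, 3.14, 3.14].

## Interface

Orientations are given as a unit quaternion [x, y, z, w].
In Python, from station import arm, snapshot, camera_info, ticket gives the robot as it stands. Calls block until the motion is done:
- arm.movep(position, orientation): joint-space move of the TCP to a pose.
- arm.line_to(position, velocity=0.15, ori=None): straight line of the TCP; ori=None keeps the orientation; velocity is the mean speed in m/s.
- arm.move_j(angles): joint-space move.
- arm.move_gripper(opening, effort=None): opening from 0.0 (shut) to 1.0 (fully open); effort is the grip in N (None keeps the last); returns when the fingers have stopped.
- arm.pause(seconds).
- arm.ik(position, orientation): joint angles nearest the present ones, or None.
- snapshot(name): name is "scene" or "side" or "wrist"; returns the picture (384x512x3 uint8, blue, green, red); there is no depth.
- camera_info(name): a dict with "fx", "fy", "cx", "cy" (pixels), "R" (3x3) and "t" (3): a world point X has camera coordinates R X + t; the wrist camera has in their place "T_tool_cam" (4x4, takes a point from camera to tool coordinates, whose origin is the TCP and whose axes are the tool frame's). Camera axes: x right, y down, z forward; pixel columns grow to the right and rows downward; lengths in m; the calibration is good to about 2 mm. A picture is of the moment at which its call begins: read the wrist's pose just before it. camera_info takes no time and is no camera call.
A pose or a line that the arm cannot do raises arm.MotionError and nothing moves.
- ticket.finish_job(): hands the job in, once; it reports no verdict.
Readings, each from a call of its own:
- arm.read_time(): time.
- arm.read_joint_positions(): joint angles.
- arm.read_dq(): joint speeds.
- arm.read_effort(): joint torques, N m.
- arm.read_tool_pos(): TCP position.
- arm.read_eef_rot(): TCP orientation.
- arm.read_ft_force(): force on the tool from outside, world axes, zero at the start.
- arm.read_wrist_torque(): the same for the moment, N m.
- arm.read_opening(): opening from 0.0 (shut) to 1.0 (fully open).
Only numpy, scipy, OpenCV 4.12 (cv2) and the standard library are available. Lean on these libraries where they do the work, as an engineer would, in place of code of your own. Each camera call takes 0.05 s, during which the arm holds its last target. There are 200 camera calls.

## Working session

There is one attempt and no reset: what is moved stays moved. The work goes in short steps, each a Python script; the robot and the scene stay as the last script left them, time stands still between calls to the robot, and variables do not carry over. Pictures are saved under pics/ and viewed, about 8 in all and at most 12, crops included, and the job is handed in when it is done.

```bash
mkdir -p pics; ls; python3 - <<'E'
from station import arm, snapshot, camera_info
import cv2, numpy as np
for n in("scene","side"):
    im=snapshot(n); cv2.imwrite(f"pics/{n}0.png",im)
    print(n,camera_info(n))
im=snapshot("wrist"); cv2.imwrite("pics/wrist0.png",im); print(camera_info("wrist"))
a=cv2.imread("pics/scene0.png");b=cv2.imread("pics/side0.png")
print(arm.read_eef_rot(),arm.read_time())
E
```

```text
pics
scene {'fx': 413.6624273073907, 'fy': 413.6624273073907, 'cx': 253.10885869651557, 'cy': 199.14954521087196, 'R': array([[-0.83080352,  0.55646103,  0.01079935],
       [ 0.32153817,  0.49571777, -0.80676954],
       [-0.45428924, -0.66679458, -0.59076753]]), 't': array([ 0.46786615, -0.10695869,  1.42165607])}
side {'fx': 456.4206958547141, 'fy': 456.4206958547141, 'cx': 257.7205770552626, 'cy': 186.9672115979271, 'R': array([[-0.93604329, -0.35180202,  0.00763508],
       [-0.2747625 ,  0.71716381, -0.64045424],
       [ 0.21983749, -0.60159073, -0.76795838]]), 't': array([0.50002378, 0.21015324, 1.46801468])}
{'fx': 278.1093240137491, 'fy': 278.1093240137491, 'cx': 254.93173784830898, 'cy': 193.9957109140741, 'T_tool_cam': array([[-1.67474474e-04, -2.60417850e-01,  9.65495994e-01,
        -6.97383843e-02],
       [ 9.99999761e-01,  6.03500732e-04,  3.36238368e-04,
        -9.09595835e-04],
       [-6.70240012e-04,  9.65495820e-01,  2.60417687e-01,
        -6.59360787e-02],
       [ 0.00000000e+00,  0.00000000e+00,  0.00000000e+00,
         1.00000000e+00]])}
[-0.49949632 -0.50049323  0.50049715 -0.49951232] 0.15
```

View pics/scene0.png

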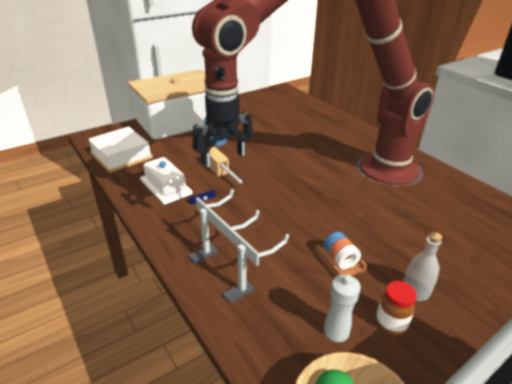

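View pics/side0.png

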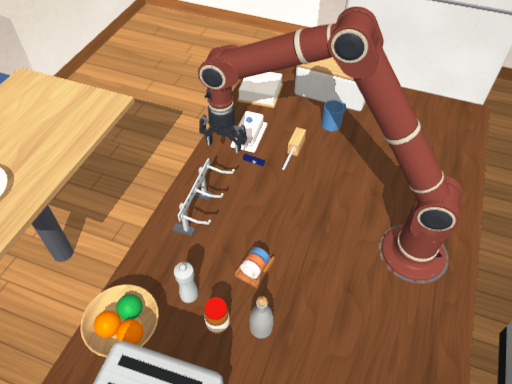

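The side view shows the pocket at ~(297,140) with the rod tip at (285,167), the rack at ~(255,262), and the strip from (183,228) to (208,163) with its pegs pointing toward the robot. Next come the helpers and enlarged crops.

```bash
cat > h.py <<'E'
from station import arm, snapshot, camera_info, ticket
import cv2, numpy as np
from scipy.spatial.transform import Rotation as Rot
def cam(n):
    c=camera_info(n)
    if n=="wrist":
        T=np.eye(4);T[:3,:3]=Rot.from_quat(arm.read_eef_rot()).as_matrix();T[:3,3]=arm.read_tool_pos()
        M=np.linalg.inv(T@c["T_tool_cam"]);c["R"]=M[:3,:3];c["t"]=M[:3,3]
    return c
def ray(c,uv):
    d=c["R"].T@np.array([(uv[0]-c["cx"])/c["fx"],(uv[1]-c["cy"])/c["fy"],1]); return -c["R"].T@c["t"],d/np.linalg.norm(d)
def onz(c,uv,z):
    o,d=ray(c,uv); return o+d*(z-o[2])/d[2]
def tri(c1,p1,c2,p2):
    o1,d1=ray(c1,p1);o2,d2=ray(c2,p2)
    s=np.linalg.lstsq(np.c_[d1,-d2],o2-o1,rcond=None)[0]
    a,b=o1+s[0]*d1,o2+s[1]*d2; return (a+b)/2,np.linalg.norm(a-b)
def proj(c,X):
    p=c["R"]@np.asarray(X)+c["t"]; return np.array([c["fx"]*p[0]/p[2]+c["cx"],c["fy"]*p[1]/p[2]+c["cy"]])
def down(yaw,tilt=0.):
    """tool x down, jaws (tool y) along world yaw direction"""
    x=np.array([0,0,-1.]);y=np.array([np.cos(yaw),np.sin(yaw),0]);return Rot.from_matrix(np.c_[x,y,np.cross(x,y)]).as_quat()
E
python3 - <<'E'
from h import *
np.set_printoptions(precision=3,suppress=True)
s=cam("side")
for n,uv,z in [("pocketmouth",(295,152),.03),("tip",(285,167),.031),("rack",(255,266),.02),("ringfar",(263,250),.036),("ringnear",(250,270),.036),
 ("stripA",(208,165),.149),("stripB",(183,222),.149),("mug",(333,118),0.05),("clip",(255,160),.01),("dish",(250,133),.05),("cruet",(262,330),.02),("jam",(217,325),.02),("grinder",(188,298),.01)]:
    print(n,onz(s,uv,z))
print(Rot.from_quat(arm.read_eef_rot()).as_matrix())
a=cv2.imread("pics/side0.png")[140:300,160:320];cv2.imwrite("pics/c1.png",cv2.resize(a,None,fx=3.7,fy=3.7,interpolation=cv2.INTER_CUBIC))
E
```

```text
pocketmouth [ 0.484 -0.263  0.03 ]
tip [ 0.495 -0.177  0.031]
rack [0.454 0.239 0.02 ]
ringfar [0.447 0.185 0.036]
ringnear [0.46  0.266 0.036]
stripA [0.707 0.01  0.149]
stripB [0.68  0.246 0.149]
mug [ 0.396 -0.477  0.05 ]
clip [ 0.616 -0.189  0.01 ]
dish [ 0.671 -0.279  0.05 ]
cruet [0.363 0.422 0.02 ]
jam [0.486 0.454 0.02 ]
grinder [0.602 0.404 0.01 ]
[[-0.002  1.     0.   ]
 [-0.     0.    -1.   ]
 [-1.    -0.002  0.   ]]
```

View pics/c1.png

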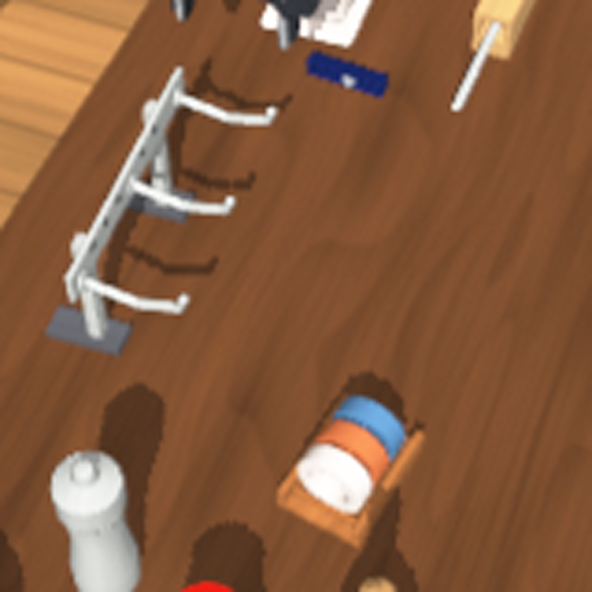

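The crop shows blue, terracotta and white rings in that order toward +y. The rack's clear end is the blue (-y) side, and the bar points about +y. I'll take closer wrist views of the rack, the strip and the pocket.

```bash
python3 - <<'E'
from h import *
import pickle
np.set_printoptions(precision=3,suppress=True)
C={}
for n,p in [("strip",(.60,.13,.36)),("rack",(.46,.21,.24)),("pocket",(.49,-.19,.22))]:
    try: arm.movep(p,down(0))
    except arm.MotionError as e: print(n,e); continue
    C[n]=cam("wrist"); im=snapshot("wrist"); cv2.imwrite(f"pics/w_{n}.png",im); print(n,arm.read_time(),arm.read_tool_pos())
pickle.dump(C,open("C.pkl","wb"))
cv2.imwrite("pics/m.png",np.vstack([np.hstack([cv2.resize(cv2.imread(f"pics/w_{n}.png"),(400,300),interpolation=cv2.INTER_AREA) for n in r]) for r in (("strip","rack"),("pocket","pocket"))]))
E
```

```text
strip 0.85 [0.6   0.128 0.36 ]
rack 1.7167 [0.463 0.209 0.241]
pocket 3.2583 [ 0.491 -0.188  0.22 ]
```

View pics/m.png

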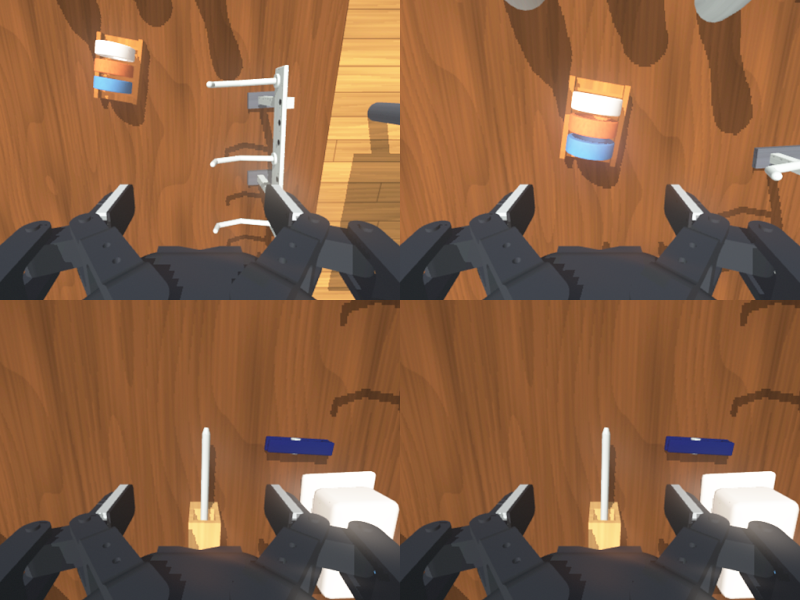

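Wrist views, in full-size pixels: rod tip at ~(264,166), pocket mouth at ~(262,278). The rings are at ~(755-512,130..190), and the peg tips at ~(269,108), (273,208) and (275,296). Now I'll take exact values from masks.

```bash
python3 - <<'E'
from h import *
import pickle
np.set_printoptions(precision=4,suppress=True)
C=pickle.load(open("C.pkl","rb"))
# rod
im=cv2.imread("pics/w_pocket.png");h=cv2.cvtColor(im,cv2.COLOR_BGR2HSV);c=C["pocket"]
m=((h[...,1]<60)&(h[...,2]>90)).astype(np.uint8);m[:,:240]=0;m[:,285:]=0;m[:150]=0;m[290:]=0
L=[]
for v in range(150,290):
    u=np.flatnonzero(m[v]); 
    if len(u)>2: L.append((v,u.mean(),len(u)))
L=np.array(L);print("rod rows",L[0],L[len(L)//2],L[-1])
P=np.array([onz(c,(u,v),.031)[:2] for v,u,n in L]);print("tip",P[0],"last",P[-1],np.linalg.norm(P[0]-P[-1]))
k=np.polyfit(P[:,1],P[:,0],1);print("rod x=",k, "yaw of bar",np.pi/2-np.arctan(k[0]),"resid",np.abs(np.polyval(k,P[:,1])-P[:,0]).max())
py=(h[...,0]>12)&(h[...,0]<28)&(h[...,1]>60)&(h[...,2]>170);py=py.astype(np.uint8)
n,_,st,ce=cv2.connectedComponentsWithStats(py)
for i in range(1,n):
    if st[i,4]>300:
        print("pocket",st[i]); x,y,w,hh=st[i,:4]; print(onz(c,(ce[i][0],y),.054))
# rings
im=cv2.imread("pics/w_rack.png");h=cv2.cvtColor(im,cv2.COLOR_BGR2HSV);c=C["rack"]
H,S,V=h[...,0],h[...,1],h[...,2]
sub=np.zeros(H.shape,bool);sub[90:220,195:310]=1
for n,m in (("blue",(H>95)&(H<125)&(S>90)&(V>100)),("white",(S<60)&(V>170))):
    m=(m&sub).astype(np.uint8);k,_,st,ce=cv2.connectedComponentsWithStats(m);i=1+st[1:,4].argmax();x,y,w,hh=st[i,:4]
    print(n,st[i],ce[i]); ys,xs=np.nonzero(_==i); r=cv2.minAreaRect(np.c_[xs,ys].astype(np.float32)); print(r)
    v=ce[i][1]; o,d1=ray(c,(x,v));_,d2=ray(c,(x+w,v));b=d1+d2; print(o+b*(.036-o[2])/b[2], "z067:",o+b*(.067-o[2])/b[2])
crop=im[90:215,190:315]; a=cv2.resize(crop,(500,500),interpolation=cv2.INTER_CUBIC)
st=cv2.resize(cv2.imread("pics/w_strip.png")[70:310,255:385],(300,554),interpolation=cv2.INTER_CUBIC)
o=np.zeros((554,800,3),np.uint8);o[:500,:500]=a;o[:,500:]=st;cv2.imwrite("pics/m2.png",o)
E
```

```text
rod rows [163.  263.5   6. ] [222.  262.5  10. ] [281.  260.5   8. ]
tip [ 0.498  -0.1619] last [ 0.4963 -0.2868] 0.12489984118948973
rod x= [0.0117 0.5   ] yaw of bar 1.5591195147745993 resid 0.00047899110104582254
pocket [ 240  258   43   62 2151]
[ 0.4956 -0.2479  0.054 ]
blue [213 172  53  33 714] [235.1597 193.486 ]
((237.32688903808594, 193.47360229492188), (58.09343338012695, 21.628311157226562), 26.029592514038086)
[0.4463 0.2014 0.036 ] z067: [0.448  0.2097 0.067 ]
white [ 219  117   66   32 1536] [250.9531 132.918 ]
((250.8577880859375, 133.19265747070312), (64.2957763671875, 24.587461471557617), 9.865806579589844)
[0.4593 0.2619 0.036 ] z067: [0.4595 0.2633 0.067 ]
```

View pics/m2.png

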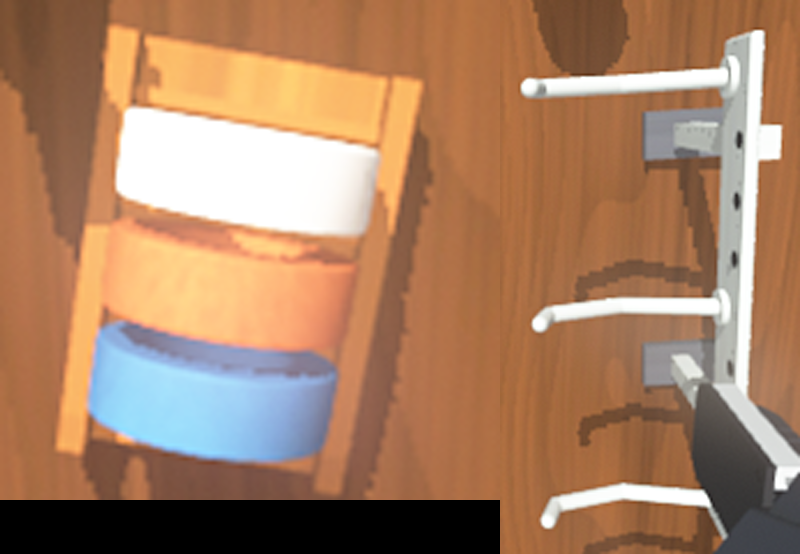

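The m2 crop shows the rack walls, the ring silhouettes and all three pegs clearly. I'll convert those pixels to positions.

```bash
python3 - <<'E'
from h import *
import pickle
np.set_printoptions(precision=4,suppress=True)
C=pickle.load(open("C.pkl","rb"));c=C["rack"]
f=lambda p:(p[0]/4+190,p[1]/4+90)
for n,a,b in (("white",(117,155),(379,192)),("orange",(104,262),(355,302)),("blue",(92,365),(336,415))):
    o,d1=ray(c,f(a));_,d2=ray(c,f(b));d=d1+d2;print(n,o+d*(.036-o[2])/d[2], "halfangle->r", np.arccos(d1@d2)/2, np.sin(np.arccos(d1@d2)/2)*np.linalg.norm(d*(.036-o[2])/d[2]))
w=[onz(c,f(p),.022) for p in ((108,28),(57,452),(421,80),(340,492))];print("walls",np.array(w)[:,:2]); 
print("wall dirs",np.degrees([np.arctan2(*(w[0]-w[1])[[1,0]]),np.arctan2(*(w[2]-w[3])[[1,0]])]),"len",np.linalg.norm(w[0]-w[1]),"wid",np.linalg.norm(w[0]-w[2]))
s=C["strip"];sd=cam("side");g=lambda p:((p[0]-500)/2.308+255,p[1]/2.308+70);q=lambda p:(p[0]/3.7+160,p[1]/3.7+140)
for a,b in (((530,88),(183,301)),((540,320),(231,203)),((548,516),(272,116))):
    print("tip",tri(s,g(a),sd,q(b)),onz(s,g(a),.138))
for p in ((732,75),(724,307)): print("root",onz(s,g(p),.125))
E
```

```text
white [0.4594 0.2614 0.036 ] halfangle->r 0.11558538214417806 0.031672028010412794
orange [0.4547 0.2352 0.036 ] halfangle->r 0.11278319795895461 0.031199682076181
blue [0.4505 0.2077 0.036 ] halfangle->r 0.11125180404433932 0.031374483877117075
walls [[0.425  0.2957]
 [0.4071 0.1871]
 [0.5022 0.2833]
 [0.4839 0.1755]]
wall dirs [80.6379 80.3538] len 0.11005405732918652 wid 0.07821247350005353
tip (array([0.6126, 0.2064, 0.1347]), np.float64(0.0008231220305863766)) [0.6121 0.2061 0.138 ]
tip (array([0.6181, 0.0983, 0.1338]), np.float64(0.0012900047521303985)) [0.6183 0.1001 0.138 ]
tip (array([ 0.6257, -0.0139,  0.1266]), np.float64(0.002280227633880531)) [ 0.6244 -0.0073  0.138 ]
root [0.7038 0.2123 0.125 ]
root [0.7104 0.1027 0.125 ]
```

Everything checks: ring radius 31.2–31.7 mm, rack 110 x 78 mm, yaw 80.5°, peg spacing ~107 mm and strip yaw ~93.3° for its y axis. Next I'll draw the bar.

```bash
python3 - <<'E'
from h import *
np.set_printoptions(precision=4,suppress=True)
T=np.array([.498,-.1615]);u=np.array([.0117,1]);q=down(-.0117)
P=lambda bx,z:np.r_[T-(.14-bx)*u,z]
arm.move_gripper(.5,60)
arm.movep(P(.05,.16),q); arm.line_to(P(.05,.094))
arm.move_gripper(0,60); print("open",arm.read_opening(),arm.read_ft_force())
arm.line_to(P(.05+.03,.094),.08); print(arm.read_ft_force())
arm.line_to(P(.05+.125,.094),.12); print(arm.read_opening(),arm.read_ft_force(),arm.read_tool_pos())
cv2.imwrite("pics/w3.png",snapshot("wrist"))
s=snapshot("side");cv2.imwrite("pics/s3.png",cv2.resize(s[110:210,210:340],None,fx=4,fy=4,interpolation=cv2.INTER_CUBIC));print(arm.read_time())
E
```

```text
open 0.08239834263923065 [-0.6375  0.9611  2.1942]
[-0.5282  3.2624  3.3723]
0.08535977721491636 [-0.856   0.5151 -1.0847] [ 0.4982 -0.1277  0.0939]
6.7583
```

View pics/s3.png

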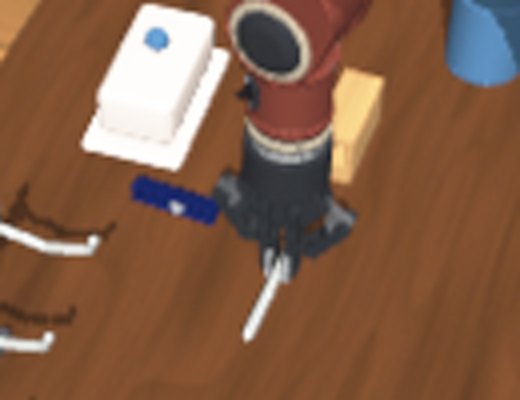

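The bar is out: the side crop shows the rod held clear of the pocket, and the wrist reads its 1.1 N weight. I'll lower it, let go and back up to look.

```bash
python3 - <<'E'
from h import *
import pickle
np.set_printoptions(precision=4,suppress=True)
p=np.array(arm.read_tool_pos())
for z in (.082,.079,.077,.0755):
    arm.line_to([p[0],p[1],z],.05); F=arm.read_ft_force(); print(z,F)
    if F[2]>2: break
arm.move_gripper(.3); arm.pause(.2)
arm.line_to([p[0],p[1],.1],.1); arm.move_gripper(.7)
arm.movep([.498,-.06,.24],down(-.0117)); 
c=cam("wrist");im=snapshot("wrist");cv2.imwrite("pics/w4.png",im);pickle.dump(c,open("c4.pkl","wb"));print(arm.read_time())
E
```

```text
0.082 [ 0.5061 -1.0826 -1.3237]
0.079 [ 0.0499  0.1565 -1.5547]
0.077 [-0.3196  1.1414 -1.7265]
0.0755 [ 1.0316  0.6737 -0.4528]
9.95
```

View pics/w4.png

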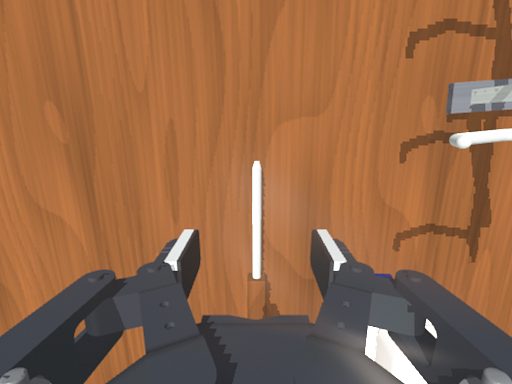

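The bar lies flat: tip at (257,160), rod/handle joint at (257,277). A peg tip also shows at ~(458,140). I'll measure these and take the handle.

```bash
python3 - <<'E'
from h import *
import pickle
np.set_printoptions(precision=4,suppress=True)
c=pickle.load(open("c4.pkl","rb"));h=cv2.cvtColor(cv2.imread("pics/w4.png"),cv2.COLOR_BGR2HSV)
m=(h[...,1]<70)&(h[...,2]>120);m[:,:235]=0;m[:,285:]=0;m[:150]=0;m[290:]=0
L=np.array([(np.flatnonzero(m[v]).mean(),v) for v in range(150,290) if m[v].sum()>2])
P=np.array([onz(c,p,.011)[:2] for p in L]);k=np.polyfit(P[:,1],P[:,0],1)
print("tip",P[0],"org",P[-1],"len",np.linalg.norm(P[0]-P[-1]),"slope",k)
print("peg tip z.138",onz(c,(456,140),.138))
u=np.r_[k[0],1]/np.hypot(k[0],1);O=(P[0]-.14*u+P[-1])/2; print("O",O)
pickle.dump((O,u),open("bar.pkl","wb"))
q=down(np.arctan2(u[1],u[0])-np.pi/2)
G=O-.03*u
arm.movep(np.r_[G,.14],q);arm.line_to(np.r_[G,.076],.1);print(arm.read_ft_force())
arm.move_gripper(0,110);print(arm.read_opening(),arm.read_ft_force())
arm.line_to(np.r_[G,.14],.1);print(arm.read_opening(),arm.read_ft_force(),arm.read_wrist_torque())
c=cam("wrist");im=snapshot("wrist");cv2.imwrite("pics/w5.png",im);pickle.dump(c,open("c5.pkl","wb"));print(arm.read_time())
h=cv2.cvtColor(im,cv2.COLOR_BGR2HSV);m=(h[...,1]<70)&(h[...,2]>120);m[:,:225]=0;m[:,295:]=0;m[330:]=0
for v in range(0,340,10):
    x=np.flatnonzero(m[v])
    if len(x): print(v,x.min(),x.max(),len(x),end="; ")
E
```

```text
tip [ 0.4985 -0.0382] org [ 0.4966 -0.1803] len 0.14215005499902178 slope [0.0152 0.4993]
peg tip z.138 [ 0.6192 -0.008   0.138 ]
O [ 0.4965 -0.1792]
[-0.3434  0.795   0.0521]
0.22720602344555177 [-0.2575  0.2556  5.4616]
0.23104265213703637 [ 0.6722 -0.1669 -1.0762] [-0.0311  0.028   0.0011]
12.775
0 244 267 24; 10 244 267 24; 20 244 267 24; 30 244 267 24; 40 245 266 22; 50 245 266 22; 60 245 266 22; 70 245 266 22; 80 245 266 22; 90 245 266 22; 100 245 266 22; 110 245 266 22; 120 245 266 22; 130 245 265 21; 140 245 265 21; 150 245 265 21; 160 245 265 21; 170 245 265 21; 180 245 265 21; 190 246 264 19; 230 225 287 15; 240 225 290 19; 250 225 293 18; 260 225 285 8; 300 228 282 4;
```

View pics/w5.png

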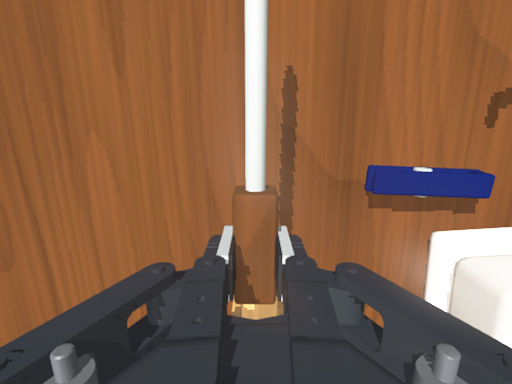

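The handle is held squarely and the rod is straight along column 256. Now I'll check reach for the threading line near the inner radius.

```bash
python3 - <<'E'
from h import *
import pickle
np.set_printoptions(precision=4,suppress=True)
c=pickle.load(open("c5.pkl","rb"));print("origin seen",onz(c,(256,188),.075),onz(c,(256,0),.075), "expect -.1792")
R=np.array([.4547,.2353]);a=np.radians(80.5);u=np.r_[np.cos(a),np.sin(a)];q=down(a-np.pi/2)
for s in (-.24,-.22,-.212,-.2,-.15,-.1):
    for z in (.103,.13,.2):
        j=arm.ik(np.r_[R+s*u,z],q); print(s,z,R+s*u,None if j is None else np.array(j))
q0=arm.read_joint_positions();print(q0)
b=np.radians(93.3);v=np.r_[np.cos(b),np.sin(b)];M=np.array([.6613,.0487])
for z in (.19,.25): print(M-.1*v,arm.ik(np.r_[M-.1*v,z],down(b-np.pi/2)))
E
```

```text
origin seen [ 0.4957 -0.1762  0.075 ] [ 0.4968 -0.0947  0.075 ] expect -.1792
-0.24 0.103 [ 0.4151 -0.0014] [-0.0982  0.638   0.0712  2.2692 -0.1798  0.2393 -0.032 ]
-0.24 0.13 [ 0.4151 -0.0014] [-0.1155  0.5775  0.0951  2.2536 -0.1673  0.3167 -0.0424]
-0.24 0.2 [ 0.4151 -0.0014] [-0.1523  0.432   0.1414  2.1934 -0.1184  0.523  -0.0868]
-0.22 0.103 [0.4184 0.0183] [-0.1486  0.6403  0.0768  2.2595 -0.1882  0.2474 -0.0703]
-0.22 0.13 [0.4184 0.0183] [-0.1663  0.5805  0.1013  2.2441 -0.175   0.324  -0.0813]
-0.22 0.2 [0.4184 0.0183] [-0.2034  0.4364  0.1479  2.1843 -0.1239  0.5284 -0.1279]
-0.212 0.103 [0.4197 0.0262] [-0.1686  0.6414  0.0791  2.255  -0.1915  0.2511 -0.0854]
-0.212 0.13 [0.4197 0.0262] [-0.1865  0.5819  0.1038  2.2396 -0.1781  0.3274 -0.0966]
-0.212 0.2 [0.4197 0.0262] [-0.2236  0.4385  0.1505  2.18   -0.1261  0.5309 -0.1441]
-0.2 0.103 [0.4217 0.038 ] [-0.1984  0.6432  0.0828  2.2474 -0.1963  0.2573 -0.1079]
-0.2 0.13 [0.4217 0.038 ] [-0.2164  0.5842  0.1078  2.2322 -0.1826  0.3331 -0.1194]
-0.2 0.2 [0.4217 0.038 ] [-0.2534  0.4419  0.1544  2.1729 -0.1294  0.535  -0.168 ]
-0.15 0.103 [0.4299 0.0874] [-0.3188  0.6534  0.1004  2.2071 -0.2148  0.2898 -0.1987]
-0.15 0.13 [0.4299 0.0874] [-0.3371  0.5968  0.1259  2.1924 -0.2002  0.3627 -0.2111]
-0.15 0.2 [0.4299 0.0874] [-0.3728  0.4602  0.171   2.1347 -0.1434  0.5571 -0.2631]
-0.1 0.103 [0.4382 0.1367] [-0.4318  0.668   0.1209  2.1534 -0.2312  0.332  -0.2835]
-0.1 0.13 [0.4382 0.1367] [-0.4498  0.6144  0.1462  2.1392 -0.2166  0.4015 -0.296 ]
-0.1 0.2 [0.4382 0.1367] [-0.4827  0.4845  0.1881  2.0834 -0.158   0.5868 -0.3497]
[ 0.3343  0.6669  0.0372  1.9162 -0.0433  0.561   0.3851]
[ 0.6671 -0.0511] [ 0.0022  0.758   0.0752  1.4894 -0.0661  0.8967  0.1557]
[ 0.6671 -0.0511] [-0.0046  0.695   0.0879  1.4314 -0.0661  1.0182  0.1554]
```

```bash
python3 - <<'E'
from h import *
np.set_printoptions(precision=4,suppress=True)
R=np.array([.4547,.2353]);a=np.radians(80.5);u=np.r_[np.cos(a),np.sin(a)];q=down(a-np.pi/2)
arm.movep(np.r_[R-.24*u,.2],q);arm.line_to(np.r_[R-.24*u,.103],.15)
print(arm.read_ft_force(),arm.read_tool_pos(),arm.read_time())
ims=[]
for n in("side","scene"):
    c=cam(n);im=snapshot(n)
    for s in (-.069,):
        print(n,"pred tip",proj(c,np.r_[R+s*u,.038]), "ring centre blue",proj(c,np.r_[R-.037*u,.036]))
    x,y=proj(c,np.r_[R-.09*u,.036]).astype(int);ims.append(cv2.resize(im[y-50:y+50,x-50:x+50],(400,400),interpolation=cv2.INTER_CUBIC));print(x-50,y-50)
cv2.imwrite("pics/m6.png",np.hstack(ims))
E
```

```text
[ 0.7639  0.5598 -1.2212] [ 0.4157 -0.0021  0.1031] 14.4917
side pred tip [266.1508 245.4486] ring centre blue [261.0825 253.3434]
219 190
scene pred tip [326.6177 232.5963] ring centre blue [333.2692 240.666 ]
272 178
```

View pics/m6.png

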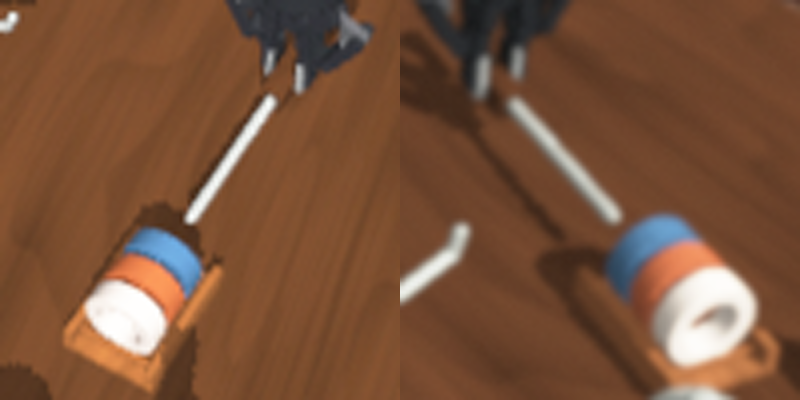

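The observed tip pixels, side (266.5,245) and scene (326.3,232.5), match the predictions within 0.5 px. I'll thread with force checks.

```bash
python3 - <<'E'
from h import *
np.set_printoptions(precision=3,suppress=True)
R=np.array([.4547,.2353]);a=np.radians(80.5);u=np.r_[np.cos(a),np.sin(a)];q=down(a-np.pi/2)
for s in (-.2,-.17,-.14,-.12,-.1):
    arm.line_to(np.r_[R+s*u,.103],.1);F=arm.read_ft_force();print(s,F)
    if F[:2]@u<-5: print("contact");break
else:
    for z in (.114,.118,.125,.15):
        arm.line_to(np.r_[R-.1*u,z],.05);print(z,arm.read_ft_force(),arm.read_wrist_torque())
print(arm.read_time())
ims=[]
for n in("side","scene"):
    c=cam(n);im=snapshot(n);x,y=proj(c,np.r_[R-.02*u,.08]).astype(int);ims.append(cv2.resize(im[y-50:y+50,x-50:x+50],(400,400),interpolation=cv2.INTER_CUBIC))
cv2.imwrite("pics/m7.png",np.hstack(ims))
E
```

```text
-0.2 [ 1.156 -0.768 -0.93 ]
-0.17 [ 0.948 -0.403 -0.617]
-0.14 [-0.309  0.229 -0.742]
-0.12 [-0.828 -0.509 -0.845]
-0.1 [ 0.193 -0.239 -1.348]
0.114 [ 0.172  0.127 -0.925] [-0.024  0.061 -0.047]
0.118 [-0.822  1.005 -3.083] [-0.22  -0.014  0.051]
0.125 [ 0.927  0.621 -3.46 ] [-0.189  0.005 -0.017]
0.15 [-0.353  0.255 -2.087] [-0.243  0.053  0.037]
18.3
```

View pics/m7.png

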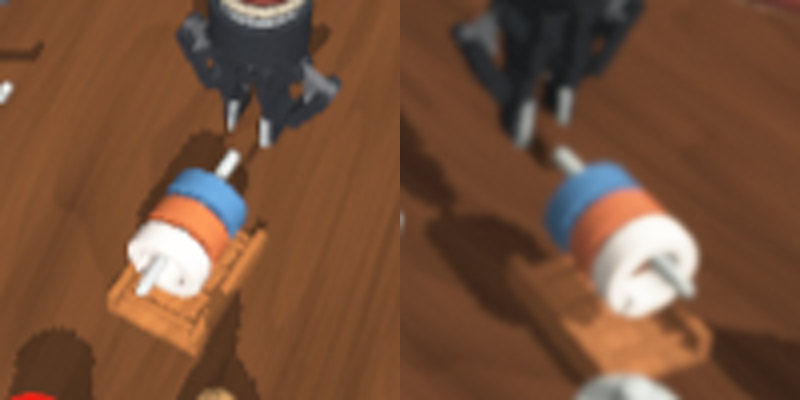

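All three rings hang on the rod: white, terracotta and blue, with the tip protruding past the white one. I'll carry it over the pegs and check before lowering.

```bash
python3 - <<'E'
from h import *
np.set_printoptions(precision=3,suppress=True)
p=np.array(arm.read_tool_pos())
b=np.radians(93.3);v=np.r_[np.cos(b),np.sin(b)];M=np.array([.6613,.0487]);G=M-.1*v;q=down(b-np.pi/2)
arm.line_to(np.r_[p[:2],.27],.1);arm.line_to(np.r_[G,.27],.1,ori=q);arm.line_to(np.r_[G,.214],.08)
print(arm.read_tool_pos(),arm.read_ft_force(),arm.read_wrist_torque(),arm.read_time())
ims=[]
for n in("side","scene"):
    c=cam(n);im=snapshot(n);x,y=proj(c,np.r_[M,.14]).astype(int);ims.append(cv2.resize(im[y-50:y+50,x-50:x+50],(400,400),interpolation=cv2.INTER_CUBIC))
    O=G+.031*v
    print(n,x-50,y-50,"org,tip",*[(proj(c,np.r_[O+k*v,.149])-(x-50,y-50))*4 for k in(0,.14)],"pegs seat",*[(proj(c,np.r_[M+k*v,.119])-(x-50,y-50))*4 for k in(-.054,.054)])
cv2.imwrite("pics/m8.png",np.hstack(ims))
E
```

```text
[ 0.667 -0.051  0.215] [ 0.346 -0.143 -3.339] [-0.247 -0.024  0.014] 23.7083
side 165 128 org,tip [232.674 136.201] [171.064 261.355] pegs seat [228.317 173.228] [181.681 269.242]
scene 181 156 org,tip [138.837 135.758] [271.121 247.821] pegs seat [153.704 185.304] [253.83  272.718]
```

View pics/m8.png

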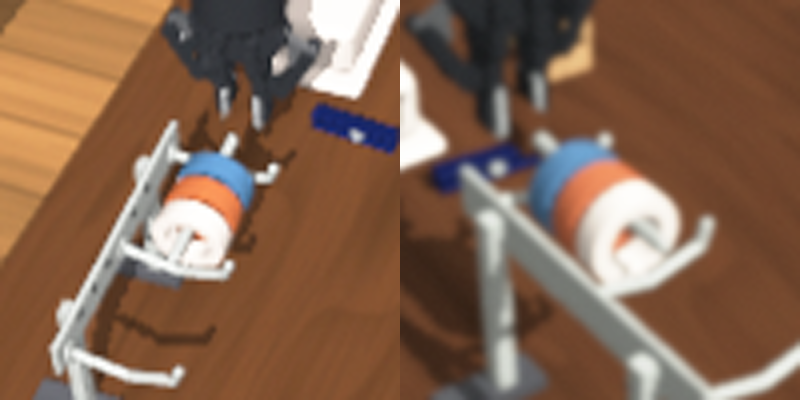

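The rod spans over the first two pegs with the rings between them, and the tip pixels are as predicted. I'll lower until the weight transfers.

```bash
python3 - <<'E'
from h import *
np.set_printoptions(precision=3,suppress=True)
p=np.array(arm.read_tool_pos())
for z in (.204,.198,.195,.193,.191,.190,.189,.188):
    arm.line_to(np.r_[p[:2],z],.04);arm.pause(.1);F=arm.read_ft_force();print(z,F,arm.read_wrist_torque())
    if F[2]>0: break
print(arm.read_time())
ims=[]
M=np.array([.6613,.0487])
for n in("side","scene"):
    c=cam(n);im=snapshot(n);x,y=proj(c,np.r_[M,.12]).astype(int);ims.append(cv2.resize(im[y-38:y+38,x-38:x+38],(400,400),interpolation=cv2.INTER_CUBIC))
cv2.imwrite("pics/m9.png",np.hstack(ims))
E
```

```text
0.204 [-0.289 -0.557 -2.719] [-0.243 -0.022 -0.041]
0.198 [-0.127  0.162 -2.875] [-0.169  0.04  -0.006]
0.195 [ 0.129  0.359 -3.065] [-0.221  0.022 -0.036]
0.193 [ 0.729 -0.65  -3.332] [-0.187 -0.08  -0.069]
0.191 [ 0.168  0.586 -2.063] [-0.2   -0.09  -0.065]
0.19 [ 0.691 -1.375  0.97 ] [-0.095 -0.01  -0.005]
26.1083
```

View pics/m9.png

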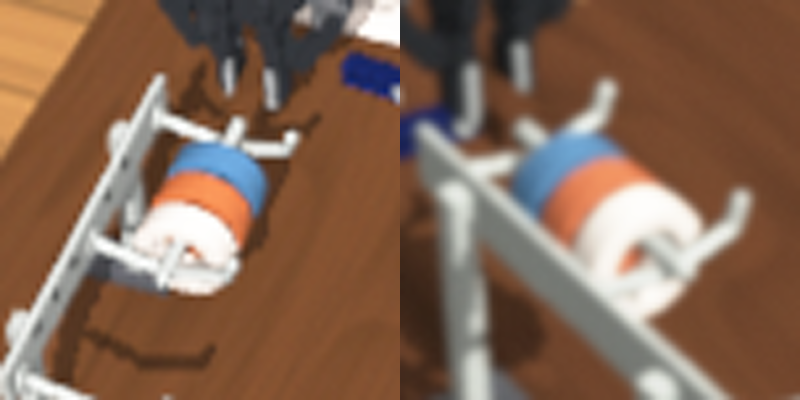

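Contact came at the expected height (seat z≈0.125), with the rod tip past the middle peg and the rings between the two. I'll release, retreat and check.

```bash
python3 - <<'E'
from h import *
np.set_printoptions(precision=3,suppress=True)
p=np.array(arm.read_tool_pos())
arm.line_to(np.r_[p[:2],.1893],.03);print(arm.read_ft_force(),arm.read_wrist_torque())
arm.move_gripper(.32);arm.move_gripper(.5);arm.pause(.3);print(arm.read_ft_force())
arm.line_to(np.r_[p[:2],.28],.1);arm.pause(.5)
arm.movep([.55,-.15,.36],down(0));arm.pause(.5);print(arm.read_time())
ims=[];M=np.array([.6613,.0487])
for n in("side","scene"):
    c=cam(n);im=snapshot(n);cv2.imwrite(f"pics/{n}_end.png",im);x,y=proj(c,np.r_[M-[0,.02],.12]).astype(int);ims.append(cv2.resize(im[y-42:y+42,x-42:x+42],(400,400),interpolation=cv2.INTER_CUBIC))
    d=cv2.absdiff(im,cv2.imread(f"pics/{n}0.png")).max(2)>60
    for o,z,XY in(("dish",.05,(.671,-.279)),("clip",.01,(.616,-.189)),("mug",.05,(.396,-.477)),("cruet",.08,(.363,.422)),("jam",.05,(.486,.454)),("grinder",.08,(.602,.404))):
        a,b=proj(c,(*XY,z)).astype(int);print(n,o,(a,b),d[max(b-15,0):b+15,max(a-15,0):a+15].sum())
cv2.imwrite("pics/m10.png",np.hstack(ims))
E
```

```text
[-1.354  0.04   4.928] [0.012 0.347 0.103]
[-0.145 -0.575 -0.466]
30.0917
side dish (np.int64(249), np.int64(133)) 355
side clip (np.int64(255), np.int64(159)) 28
side mug (np.int64(333), np.int64(117)) 226
side cruet (np.int64(262), np.int64(320)) 0
side jam (np.int64(216), np.int64(320)) 0
side grinder (np.int64(185), np.int64(286)) 0
scene dish (np.int64(173), np.int64(176)) 256
scene clip (np.int64(204), np.int64(195)) 83
scene mug (np.int64(219), np.int64(129)) 596
scene cruet (np.int64(432), np.int64(267)) 0
scene jam (np.int64(404), np.int64(310)) 0
scene grinder (np.int64(349), np.int64(309)) 0
```

I've reached the picture limit, so I'll check by numbers: ring, rod tip and handle positions across two views, then bystanders with the arm back in its start pose.

```bash
python3 - <<'E'
from h import *
np.set_printoptions(precision=3,suppress=True)
b=np.radians(93.3);v=np.r_[np.cos(b),np.sin(b)];M=np.array([.6613,.0487])
def blob(im,f,c):
    h=cv2.cvtColor(im,cv2.COLOR_BGR2HSV).astype(int);m=f(h[...,0],h[...,1],h[...,2]).astype(np.uint8)
    x,y=proj(c,np.r_[M,.115]).astype(int);w=np.zeros_like(m);w[y-38:y+38,x-38:x+38]=1
    n,_,st,ce=cv2.connectedComponentsWithStats(m*w);i=1+st[1:,4].argmax();return ce[i],st[i,4]
F={"blue":lambda H,S,V:(H>95)&(H<115)&(S>90)&(V>110),"terra":lambda H,S,V:(H>4)&(H<14)&(S>120)&(V>165)}
def check(A,B):
    for n,f in F.items():
        (pa,na),(pb,nb)=blob(A,f,cs),blob(B,f,cc);X,e=tri(cs,pa,cc,pb);print(n,pa,na,pb,nb,"X",X,"err",e,"along bar",70+1000*(X[:2]-M)@v)
cs,cc=cam("side"),cam("scene")
check(cv2.imread("pics/side_end.png"),cv2.imread("pics/scene_end.png"))
arm.movep([.65,0,.36],down(0));arm.move_j([-0.026,0.615,-0.013,1.423,0.008,1.103,-0.04]);arm.move_gripper(1);arm.pause(.3)
for n,c in(("side",cs),("scene",cc)):
    im=snapshot(n);cv2.imwrite(f"pics/{n}_end2.png",im);d=(cv2.absdiff(im,cv2.imread(f"pics/{n}0.png")).max(2)>45).astype(np.uint8)
    k,_,st,_=cv2.connectedComponentsWithStats(d)
    print(n,[list(map(int,s)) for s in st[1:] if s[4]>8])
    h=cv2.cvtColor(im,cv2.COLOR_BGR2HSV)
    print(" pred O,tip,handle end",*[proj(c,np.r_[M+(k-.07)*v,.124]) for k in(0,.14,-.06)])
check(cv2.imread("pics/side_end2.png"),cv2.imread("pics/scene_end2.png"))
print(arm.read_time())
E
```

```text
blue [219.762 175.416] 101 [220.876 205.485] 97 X [0.667 0.009 0.116] err 0.005191667436951183 along bar 30.08299125464763
terra [216.542 181.439] 107 [228.103 210.436] 117 X [0.664 0.04  0.12 ] err 0.0046029347500617145 along bar 61.342792550280166
side [[282, 146, 13, 24, 83], [203, 165, 29, 30, 476], [206, 196, 14, 4, 33], [246, 242, 24, 23, 190], [240, 259, 21, 20, 283]]
 pred O,tip,handle end [223.647 166.925] [208.484 198.074] [229.637 154.619]
scene [[220, 163, 23, 21, 132], [205, 191, 45, 36, 700], [193, 220, 7, 6, 24], [235, 225, 14, 10, 63], [315, 231, 47, 39, 1022], [307, 242, 7, 5, 26]]
 pred O,tip,handle end [215.912 197.757] [248.477 226.049] [203.58  187.043]
blue [219.762 175.416] 101 [220.876 205.485] 97 X [0.667 0.009 0.116] err 0.005191667436951183 along bar 30.08299125464763
terra [216.542 181.439] 107 [228.009 210.487] 115 X [0.664 0.04  0.12 ] err 0.00464094312138059 along bar 61.10001526603656
32.175
```

```bash
python3 -c "
from h import *
print(arm.read_ft_force(),arm.read_tool_pos());print(ticket.finish_job())"
```

```text
[ 0.47802268 -0.89848834  0.22220205] [ 6.50228148e-01 -7.33385106e-05  3.03899849e-01]
the job is handed in; nothing more can be done
None
```

The bar now hangs across the strip's first two pegs (strip y = -54 and 54 mm) with the rings on the rod between them. I handed the job in at about 32 s.

I drew the bar out by the bare rod, laid it flat on the shelf, let go, and took it again by the handle. I then threaded it through the blue, terracotta and white rings, lifted them off together, and lowered the rod until the pegs took the weight.

**Passed:**
- **Rod on the pegs:** contact came at the expected height, and the side and scene views put the rod tip within about a pixel of its expected place.
- **Rings:** blue and terracotta sit between the pegs, and their positions in both views were unchanged about 2 s after I let go.
- **Other things on the shelf:** with the arm back in its start pose, the images differ from the first ones only at the pocket rod, the rack, the strip and their shadows, so nothing else moved.
- **Robot:** it stands clear, and the wrist force is about zero.

**Weaker:**
- **No look after release:** I had used up the picture limit, so those checks are numbers only. I last saw the white ring on the rod just before letting go.
- **Level:** I infer this from the tip position and from the weight falling between the pegs. I did not measure the handle end.
- **Agreement between views:** the two views of the rings agreed only to about 5 mm.
- **One peg tip:** two measurements of it differed by about 5 mm. I used the one in line with the other two pegs.

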